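# Draw the amber key out of its slot with the hooked pick

### The job

One of the two slots of the aluminium fixture still holds an amber key that has to come out before the next assembly. Take the blue-handled hooked pick from its rest, reach its hook into that slot behind the amber key and drag the key all the way out, so that it lies flat on the white landing pad in front of the slots. Leave the dark steel key where it is, do not touch either key with the gripper or arm, and lay the pick back on its rest the way it lay.

Things in the scene. Friction and masses are not known exactly. Their poses are not given: they have to be found in the camera images.
- pick: Hooked pick, 90 g. Blue handle 16 x 16 mm along its x (-65 to +55 mm); origin on the axis, mid grey grip band, near its centre of mass. 7 mm steel shank runs on along +x, bends straight down at x = 100 mm; tip ends 63.5 mm below the axis. Lies level, hook away from robot, axis at z = 85 mm, on a fixed white rest: two 10 mm posts at x = +-45 mm, saddles 38 mm wide between 10 mm lips, base 10 mm thick.
- amber_key: The key to draw out: loose amber plastic bar, 40 mm long (its x axis), 14 mm wide, 12 mm high, about 20 g. Origin at the centre of its underside. It starts on the floor of one of the two slots, lying along it, its centre 28 to 50 mm inside the mouth, so at least 30 mm of slot is free behind it. It slides easily.
- dark_key: Dark steel bar of the same size, 50 g, loose, origin at the centre of its underside. It lies in the other slot and is to stay there.
- fixture: Fixed. Origin at table height, in the plane of the slot mouths, midway between them; +x runs into the slots, away from robot. Steel base 20 mm thick, 150 wide. Aluminium block x 0 to 110, y +-50, top z = 46 mm. Two slots, open above and at the front, centred at y = +-22: 18 wide, floor z = 20, closed end at x = 100 mm. White pad, level with the floor, x -82 to 0, y +-50, with 8 mm high lips.

How it is judged:
By the outcome, as a careful person would: the job done as asked, in the order asked, and still so for the second after the job is handed in, with the robot touching nothing.
It also fails if it takes over 50 s, if anything falls off the work surface, if the arm or the gripper's body presses on something with over 40 N, if the wrist force passes 120 N, or if a joint passes its speed limit or range.

### The arm

A 6-joint arm with a two-finger parallel gripper is mounted at the origin on the work surface. World frame = base frame: x ahead of the robot, y to its left, z up, the work surface at z = 0. Lengths are in mm, angles in rad, forces in N, time in s.
With the tool pointing down it reaches from about 275 to 975 mm from the base axis. Payload 8.4 kg.
Tool frame: the origin (TCP) lies at the very end of the fingers, on their centre line; the grasp point (between the pads) lies 19 mm behind it (arm.pinch_z is the z of the grasp point in the tool frame, in mm); z points along the fingers, y is the line along which they close (so a half turn about z gives the same grasp; the last joint's range is limited). The gripper opens to 92 mm and grips with 3 to 60 N. Pads are 20 mm wide; open, the fingers measure 128 mm over their backs; the gripper's body (75 mm by 189 mm) begins 69 mm behind the grasp point.
Start: joints at [1.155, 0.353, 1.633, -0, 1.155, -0.002], TCP at [251.306, 572.253, 214.583] pointing down, gripper open.
Joint ranges: [-2.63, 2.63], [-0.92, 2.1], [0.06, 2.66], [-1.3, 4.44], [0, 2.69], [-3.02, 3.02]. Speed limits (rad/s): [2.22, 2.22, 2.79, 3.14, 3.14, 3.14].

### API

Orientations are given as a unit quaternion [w, x, y, z].
In Python, from bench import arm, move_gripper, telemetry, cams, ticket gives the robot as it stands. Calls block until the motion is done:
- arm.reach(position, orientation): joint-space move of the TCP to a pose.
- arm.movel(position, ori=None, v=150, force_limit=None): straight line of the TCP; ori=None keeps the orientation; v is the mean speed in mm/s. With force_limit (N) it stops when the force on the tool has changed by that much, and returns True; else False.
- arm.move_j(angles): joint-space move.
- move_gripper(opening): opening from 0.0 (shut) to 1.0 (fully open); the grip force is fixed at half the most; returns when the fingers have stopped.
- arm.hold(seconds).
- arm.inverse_kinematics(position, orientation): joint angles nearest the present ones, or None.
- telemetry.state(): the state.
- cams.grab_frame(name): name is "scene" or "side" or "wrist"; returns a dict with "color" (400x640x3 uint8, red, green, blue), "range_z" (400x640 float32, mm along the optical axis (not along the pixel's ray), 0 where there is no reading), "fx", "fy", "cx", "cy" (pixels), "eye" and "attitude" of the camera in the world; the wrist camera has in their place "T_tool_cam" (4x4, takes a point from camera to tool coordinates, whose origin is the TCP and whose axes are the flange's). Camera axes: x right, y down, z forward; pixel columns grow to the right and rows downward; lengths in mm; the calibration is good to about 2 mm. A picture is of the moment at which its call begins: read the wrist's pose just before it.
A pose or a line that the arm cannot do raises arm.IKError and nothing moves.
- ticket.job_done(): hands the job in; it is judged then, once.
The state is a dict: "t": time; "joints": joint angles; "qvel": joint speeds; "joint_efforts": joint torques, N m; "tool_pos": TCP position; "eef_rot": TCP orientation; "force": force on the tool from outside, world axes, zero at the start; "torque": the same for the moment, N m; "width": opening from 0.0 (shut) to 1.0 (fully open); "finger_force": force on a finger pad.
Only numpy, scipy, OpenCV 4.12 (cv2) and the standard library are available. Lean on these libraries where they do the work, as an engineer would, in place of code of your own. Each camera call takes 0.05 s, during which the arm holds its last target. There are 200 camera calls.

## Working session

There is one attempt and no reset: what is moved stays moved. The work goes in short steps, each a Python script; the robot and the scene stay as the last script left them, time stands still between calls to the robot, and variables do not carry over. Pictures are saved under pics/ and viewed, at most 10 in all, crops included, and the job is handed in when it is done.

```bash
ls; mkdir -p pics
cat > h.py <<'E'
import numpy as np, cv2
from bench import arm, move_gripper, telemetry, cams, ticket
from scipy.spatial.transform import Rotation as R
def q2m(q): q=np.asarray(q,float); return R.from_quat([q[1],q[2],q[3],q[0]]).as_matrix()
def campose(name):
    s=telemetry.state(); f=cams.grab_frame(name)
    if name=="wrist":
        T=np.eye(4); T[:3,:3]=q2m(s["eef_rot"]); T[:3,3]=s["tool_pos"]; C=T@np.array(f["T_tool_cam"])
        return f,C[:3,:3],C[:3,3]
    a=np.array(f["attitude"],float)
    return f,(a if a.shape==(3,3) else q2m(a)),np.array(f["eye"],float)
def cloud(f,Rc,t):
    z=f["range_z"]; v,u=np.mgrid[:z.shape[0],:z.shape[1]]
    p=np.stack([(u-f["cx"])/f["fx"]*z,(v-f["cy"])/f["fy"]*z,z],-1)
    P=p@Rc.T+t; P[z<=0]=np.nan; return P
def ray(f,Rc,t,u,v,h):
    d=Rc@np.array([(u-f["cx"])/f["fx"],(v-f["cy"])/f["fy"],1]); return t+d*(h-t[2])/d[2]
def save(f,n): cv2.imwrite("pics/"+n,cv2.cvtColor(f["color"],cv2.COLOR_RGB2BGR))
E
python3 - <<'E'
from h import *
s=telemetry.state(); print(s)
for n in ("scene","side"):
    f,Rc,t=campose(n); print(n,t,f["attitude"],f["fx"],f["cx"],f["cy"]); save(f,n+"0.png"); np.savez("pics/"+n+"0.npz",P=cloud(f,Rc,t),c=f["color"])
a=cv2.imread("pics/scene0.png");b=cv2.imread("pics/side0.png")
cv2.imwrite("pics/both0.png",cv2.resize(np.vstack([a,b]),(480,600)))
E
```

```text
pics
{'t': 0.0, 'joints': array([ 1.15458571e+00,  3.53659890e-01,  1.63410983e+00, -4.16347903e-05,
        1.15523129e+00, -2.41401157e-03]), 'qvel': array([ 0.00221546, -0.0003962 , -0.00104689, -0.00013358, -0.00141614,
        0.00024806]), 'joint_efforts': array([-4.21494042e-04, -5.93858242e+01, -3.34205282e+01,  6.98192976e-02,
        2.37902789e-02, -1.52700309e-04]), 'tool_pos': array([251.12497493, 571.78720108, 213.86677714]), 'eef_rot': array([-1.27695448e-04,  2.05417056e-01,  9.78674275e-01, -6.92766408e-04]), 'force': array([-0.40118086, -0.69260346, -0.65062887]), 'torque': array([-0.01071345,  0.0006515 , -0.0314321 ]), 'finger_force': 0.0, 'width': 1.000921684488906}
scene [1019.63452636 -208.55335561  485.06868689] [-0.35869041  0.72565094  0.52844492 -0.25596459] 377.24866216945566 319.5588326125782 197.477355661327
side [228.07378737 275.13359413 648.52554205] [ 0.12422599 -0.37627834  0.86469155 -0.30869246] 461.9775940271857 321.44465645923924 204.75785328517455
```

View pics/scene0.png

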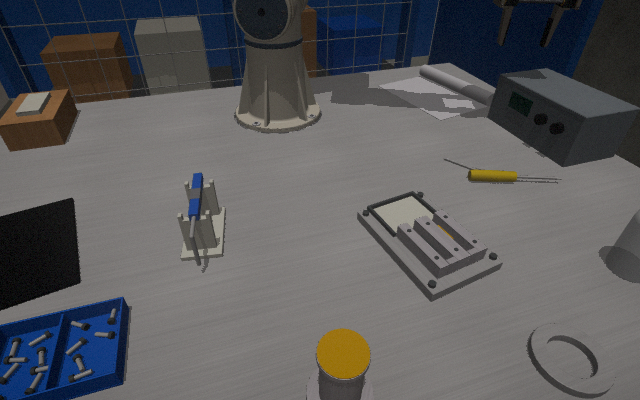

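View pics/side0.png

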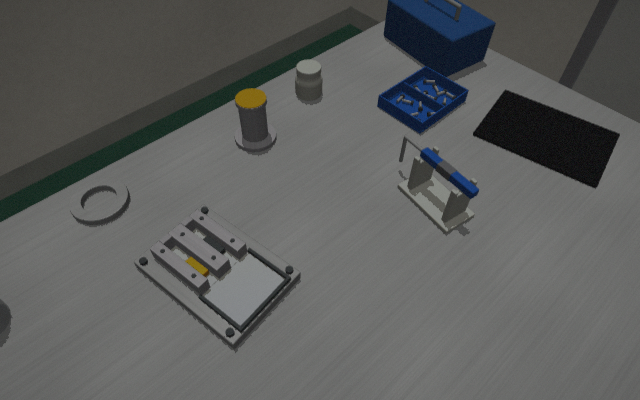

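The scene view shows the pick on its rest at about (197,200), with the fixture at (430,240). In the side view the amber key is at (197,266) in the left-hand slot, the pad is at (245,288) and the pick handle is at (450,170).

Run:
```python
import numpy as np, cv2
def rect(p,n):
    p=p[np.isfinite(p).all(1)]; m=np.median(p,0); p=p[np.linalg.norm(p-m,axis=1)<130]
    (c,s,a)=cv2.minAreaRect(p[:,:2].astype(np.float32)); w,v=np.linalg.eigh(np.cov(p[:,:2].T))
    print(n,len(p),"c",np.round(c,1),"size",np.round(s,1),"ang",round(a,1),"pca",np.round(np.degrees(np.arctan2(*v[::-1,1])),1),"mean",np.round(p.mean(0),1))
for n in ("scene","side"):
    d=np.load(f"pics/{n}0.npz"); P=d["P"]; hsv=cv2.cvtColor(d["c"],cv2.COLOR_RGB2HSV); H,S,V=hsv[...,0],hsv[...,1],hsv[...,2]
    u=np.arange(640)[None]+0*H.astype(int); v=np.arange(400)[:,None]+0*u
    if n=="scene": fx=(u>350)&(u<505)&(v>185)&(v<295); pk=(u>170)&(u<235)&(v>165)&(v<275)
    else: fx=(u>130)&(u<305)&(v>200)&(v<345); pk=(u>395)&(u<482)&(v>130)&(v<235)
    blue=(H>100)&(H<130)&(S>120); z=P[...,2]
    rect(P[pk&blue&(z>75)],n+" blue")
    rect(P[pk&(z>4)&(z<16)],n+" restbase")
    rect(P[fx&(H>10)&(H<35)&(S>120)],n+" amber")
    rect(P[fx&(z>41)&(z<52)],n+" block top")
    rect(P[fx&(z>12)],n+" fixture all")
```

```text
scene blue 328 c [ 460.5 -248.1] size [ 16.  119.5] ang 82.7 pca 172.8 mean [ 470.9 -248.9   93.5]
scene restbase 818 c [ 484.7 -250.9] size [ 70.1 163.2] ang 80.5 pca 153.4 mean [ 492.2 -239.9   10.9]
scene amber 31 c [624.6 151.2] size [39.5 19.8] ang 5.2 pca -179.1 mean [625.7 155.8  34.5]
scene block top 2325 c [644.3 132.3] size [111.8 102.8] ang 8.9 pca -170.5 mean [652.1 129.8  46.8]
scene fixture all 7327 c [617.  126.8] size [208.  152.3] ang 9.1 pca -166.3 mean [642.  115.8  31.5]
side blue 631 c [ 459.8 -247.2] size [ 17.8 119.7] ang 82.9 pca 172.8 mean [ 453.4 -243.6   89.8]
side restbase 1692 c [ 467.6 -240.1] size [ 86.3 130.3] ang 81.2 pca 171.7 mean [ 463.  -240.    10.1]
side amber 192 c [623.5 151.6] size [53.7 18.2] ang 6.7 pca -172.6 mean [623.7 150.2  31.6]
side block top 2792 c [645.5 132.4] size [111.8 101. ] ang 9.4 pca -175.0 mean [644.9 134.8  45.9]
side fixture all 11769 c [611.3 126.9] size [222.7 150.6] ang 8.8 pca -165.9 mean [595.6 132.3  28.1]
```

```bash
cat >> h.py <<'E'
def ori(deg):
    q=(R.from_euler("z",deg,degrees=True)*R.from_euler("x",180,degrees=True)).as_quat(); return [q[3],q[0],q[1],q[2]]
E
python3 - <<'E'
from h import *
d=np.load("pics/side0.npz"); print("jar", d["P"][99,250])
for nm,p,y in (("fix",[560,120,270],9.1),("pick",[450,-246,260],-7.2)):
    print(nm, arm.inverse_kinematics(p,ori(y)), arm.inverse_kinematics(p,ori(y+180)))
    arm.reach(p,ori(y)); arm.hold(0.3)
    f,Rc,t=campose("wrist"); print(np.round(t,0),np.round(Rc[:,2],2)); save(f,nm+"1.png")
    np.savez("pics/"+nm+"1.npz",P=cloud(f,Rc,t),c=f["color"],Rc=Rc,t=t,k=[f["fx"],f["fy"],f["cx"],f["cy"]])
print(telemetry.state()["t"],telemetry.state()["joints"])
cv2.imwrite("pics/wr1.png",cv2.resize(np.vstack([cv2.imread("pics/fix1.png"),cv2.imread("pics/pick1.png")]),(480,600)))
E
```

```text
jar [ 815.86908303 -109.7844739   101.07641175]
fix [ 2.08474217e-01  2.22854335e-01  1.68494170e+00 -4.44089210e-16
  1.23379662e+00  1.62044558e+00] [ 0.20847422  0.22285433  1.6849417   0.          1.23379662 -1.52114707]
[630. 131. 439.] [-0.25 -0.04 -0.97]
pick [-5.03205259e-01  1.33298556e-01  1.81747366e+00 -4.44089210e-16
  1.19082044e+00  1.19325477e+00] [-0.50320526  0.13329856  1.81747366  0.          1.19082044 -1.94833788]
[ 521. -255.  429.] [-0.25  0.03 -0.97]
4.2083 [-5.02303011e-01  1.33415336e-01  1.81737029e+00  1.32716268e-06
  1.19084836e+00  1.19328442e+00]
```

View pics/wr1.png

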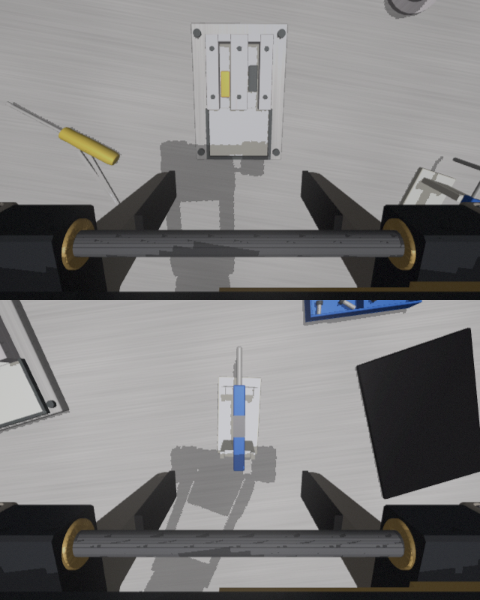

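The top half shows amber in the left slot at about (225,84) and the dark key in the right slot at about (253,78). The lower half shows the pick lying along the rest, with its grey band at about (239,427) and its hook pointing up and away. Next I'll refine both poses from these views.

Run:
```python
import numpy as np, cv2
def load(n):
    d=np.load(f"pics/{n}1.npz"); return d,d["P"],cv2.cvtColor(d["c"],cv2.COLOR_RGB2HSV)
def onplane(d,uv,h):
    fx,fy,cx,cy=d["k"]; r=np.c_[(uv[:,0]-cx)/fx,(uv[:,1]-cy)/fy,np.ones(len(uv))]@d["Rc"].T
    return (d["t"]+r*((h-d["t"][2])/r[:,2])[:,None])[:,:2]
def rep(n,q):
    c,s,a=cv2.minAreaRect(q.astype(np.float32)); print(n,len(q),np.round(c,1),np.round(s,1),round(a,2))
def big(m):
    k,l,st,_=cv2.connectedComponentsWithStats(m.astype(np.uint8)); return l==1+np.argmax(st[1:,4])
d,P,h=load("pick"); z=P[...,2]; roi=np.zeros(z.shape,bool); roi[50:240,270:370]=1
m=roi&(h[...,0]>100)&(h[...,0]<130)&(h[...,1]>120)
uv=np.argwhere(m)[:,::-1]; rep("blue ray z93",onplane(d,uv,93)); rep("blue depth",P[m][:,:2][np.isfinite(P[m][:,0])]); print("z",np.nanmedian(z[m]))
m=roi&(z>89)&(z<98); rep("handle depth",P[m][:,:2])
m=roi&(z>70)&(z<90); rep("shank+lips depth",P[m][:,:2])
base=roi&(z>5)&(z<15); rep("rest base depth",P[base][:,:2])
d,P,h=load("fix"); z=P[...,2]; roi=np.zeros(z.shape,bool); roi[20:220,240:400]=1
top=roi&(z>42)&(z<50); top=big(cv2.morphologyEx(top.astype(np.uint8),cv2.MORPH_CLOSE,np.ones((3,3)))>0)&top|(top); rep("block depth",P[top][:,:2]); print("z",np.median(z[top]))
uv=np.argwhere(top)[:,::-1]; rep("block ray46",onplane(d,uv,46))
m=big(roi&(h[...,0]>15)&(h[...,0]<35)&(h[...,1]>100)); uv=np.argwhere(m)[:,::-1]; rep("amber ray32",onplane(d,uv,32)); print("z",np.nanmedian(z[m]))
c=cv2.minAreaRect(P[top][:,:2].astype(np.float32)); ctr=np.array(c[0]); 
for yaw in (9.1,):
    a=np.radians(yaw); X=np.array([np.cos(a),np.sin(a)]); Y=np.array([-X[1],X[0]]); O=ctr-55*X
    q=onplane(d,uv,32)-O; print("O",O,"amber x",np.percentile(q@X,[1,50,99]),"y",np.percentile(q@Y,[1,50,99]))
    # slot edges: histogram of top gaps along Y
    t=P[top][:,:2]-O; hh=np.histogram(t@Y,bins=np.arange(-52,53,2)); print(hh[0])
```

```text
blue ray z93 1147 [ 459.7 -247.4] [ 14.9 117. ] 82.57
blue depth 1147 [ 459.1 -247.3] [ 15.  118.1] 82.56
z 91.31324650233347
handle depth 1780 [ 459.6 -247.6] [ 15.6 119. ] 82.53
shank+lips depth 1118 [ 483.7 -250.1] [ 49.9 167.6] 80.88
rest base depth 3293 [ 466.7 -247.3] [ 70.  129.5] 80.98
block depth 6021 [645.3 133.4] [109.  100.3] 9.07
z 44.400503978518486
block ray46 6021 [645.1 133.3] [108.   99.7] 9.11
amber ray32 371 [625.6 152.1] [37.9 12. ] 8.56
z 30.2687593201685
O [590.94327823 124.70773941] amber x [19.62852281 38.17507984 57.40434858] y [15.46867663 21.51535334 27.67286104]
[  6 156 182 175 181 178 181 172 172 184 106  20  17  13  20  20  20  20
  13 107 170 159 199 198 164 138 201 201 177 140 183 202 110  20  19  15
  15  20  20  19  20 111 174 174 187 175 174 175 177 179 158   4]
```

Run:
```python
from h import *
o=ori(-7.45)
arm.reach([464.6,-248.1,130],o); arm.movel([464.6,-248.1,66],v=80); arm.hold(0.2)
print(telemetry.state()["tool_pos"])
move_gripper(0.0); s=telemetry.state(); print(s["width"]*92,s["finger_force"],s["force"],s["tool_pos"])
arm.movel([464.6,-248.1,170],v=80); arm.hold(0.3)
s=telemetry.state(); print(s["t"],s["width"]*92,s["finger_force"],s["force"],s["tool_pos"],s["joints"])
f,Rc,t=campose("wrist"); save(f,"held_w.png"); P=cloud(f,Rc,t); T=q2m(s["eef_rot"]); Q=(P-s["tool_pos"])@T
np.savez("pics/held.npz",Q=Q,c=f["color"])
f,Rc,t=campose("side"); save(f,"held_s.png"); Q=(cloud(f,Rc,t)-s["tool_pos"])@T; np.savez("pics/helds.npz",Q=Q,c=f["color"])
a=cv2.imread("pics/held_w.png"); b=cv2.imread("pics/held_s.png")
cv2.imwrite("pics/held.png",cv2.resize(np.vstack([a,b]),(480,600)))
```

```text
[ 464.885764   -248.27768418   66.45609473]
15.872859834833832 29.99961018562317 [ 0.01368866 -0.88505805  0.3277063 ] [ 464.60107983 -248.11047075   66.00213377]
8.825 15.482156599801337 29.999559223651886 [ 0.70108462  0.01513453 -0.43952102] [ 464.48471836 -248.02885223  169.75613928] [-4.93311630e-01  2.51514085e-01  1.88689311e+00 -5.62947403e-06
  1.00364069e+00  1.20747631e+00]
```

View pics/held.png

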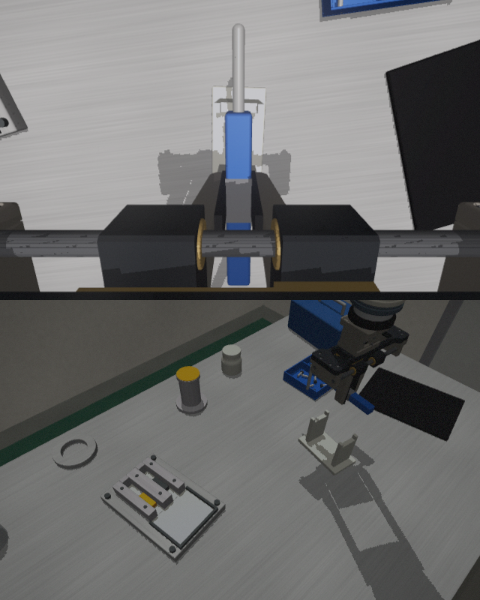

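The wrist view shows the pick held straight. The shank runs up from (238,110) to its end at (238,27), and the rest below is empty. I'll measure the hook in the tool frame, then carry it over and place it above the slot.

Run:
```python
from h import *
d=np.load("pics/held.npz"); Q=d["Q"]
m=(Q[...,2]<0)&(Q[...,2]>-60)&(abs(Q[...,1])<15)&(Q[...,0]>58)&(Q[...,0]<130)
q=Q[m]; print(len(q),np.percentile(q[:,0],[0,1,99,100]))
for a in range(58,106,8):
    k=q[(q[:,0]>=a)&(q[:,0]<a+8)]
    if len(k): print(a,np.round([k[:,1].min(),k[:,1].max(),np.median(k[:,1]),np.percentile(k[:,2],10)],1))
m=(Q[...,2]<0)&(Q[...,2]>-60)&(abs(Q[...,1])<8)&(Q[...,0]>12)&(Q[...,0]<54); k=Q[m]; print("handle top z",np.polyfit(k[:,0],k[:,2],1),np.percentile(k[:,0],99.5))
# go above slot
O=np.array([590.8,124.2]); a=np.radians(9.1); X=np.array([np.cos(a),np.sin(a)]); Y=np.array([-X[1],X[0]])
p=O+(78-100)*X+22*Y; print(p)
arm.reach([*p,170],ori(9.1)); arm.hold(0.3)
s=telemetry.state(); print(s["t"],s["tool_pos"])
fs={}
for n in ("scene","side","wrist"):
    f,Rc,t=campose(n); save(f,"above_"+n+".png"); np.savez("pics/above_"+n+".npz",P=cloud(f,Rc,t),c=f["color"],Rc=Rc,t=t,k=[f["fx"],f["fy"],f["cx"],f["cy"]])
A=cv2.imread("pics/above_scene.png")[60:310,300:560]; B=cv2.imread("pics/above_wrist.png")[0:250,190:450]
cv2.imwrite("pics/above.png",cv2.resize(np.hstack([A,B]),(790,380)))
```

```text
1752 [ 58.02543556  58.52660414 101.85117642 102.87527422]
58 [ -3.2   3.5   0.1 -21.5]
66 [ -3.2   3.5   0.1 -21.4]
74 [ -3.1   3.4  -0.1 -21.4]
82 [ -3.1   3.4   0.4 -21.3]
90 [ -3.4   3.3  -0.  -21.5]
98 [ -3.4   3.3  -0.  -21.1]
handle top z [ 2.62114978e-03 -2.54276892e+01] 53.90571284353053
[565.59741877 142.44362627]
10.7167 [565.71520607 141.74838961 170.04225965]
```

View pics/above.png

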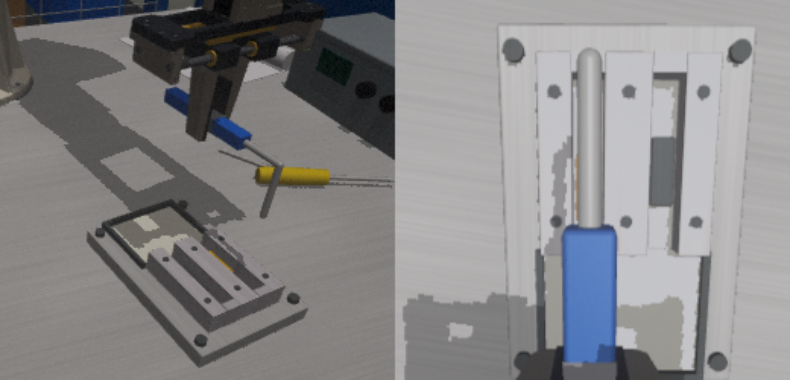

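The left crop shows the hook above the fixture in line with the slots. The right crop shows the shank lying over the left slot, with the dark key at (662,170) in the right one. I'll check the slot edges in the tool frame before lowering.

Run:
```python
from h import *
d=np.load("pics/above_wrist.npz"); P=d["P"]; s=telemetry.state(); tp=s["tool_pos"]
a=np.radians(9.1); X=np.array([np.cos(a),np.sin(a)]); Y=np.array([-X[1],X[0]])
top=(P[...,2]>41)&(P[...,2]<50); D=P[...,:2]-tp[:2]; qx=D@X; qy=D@Y
print("z",np.median(P[top][:,2]))
for lo in range(30,130,12):
    m=top&(qx>lo)&(qx<lo+12); y=np.sort(qy[m]); y=y[(y>-75)&(y<35)]; g=np.diff(y); i=np.sort(np.argsort(g)[-2:])
    print(lo,np.round([y[0],*[v for j in i for v in (y[j],y[j+1])],y[-1]],1))
m=top&(abs(qy+22)<60); print("x range",np.percentile(qx[m],[0.3,99.7]))
print("yaw tool",np.degrees(np.arctan2(*(q2m(s["eef_rot"])[:2,0][::-1]))))
```

```text
z 44.36476761375681
30 [-71.2 -51.9 -34.2  -8.4  10.   28.7]
42 [-71.1 -52.1 -33.9  -8.4   9.9  28.4]
54 [-71.1 -52.  -34.4  -8.3   9.8  28.8]
66 [-71.1 -52.1 -34.1  -8.3   9.7  28.8]
78 [-71.5 -52.2 -34.5  -8.3   9.6  28.4]
90 [-71.4 -52.2 -34.4  -8.9  10.2  28. ]
102 [-71.6 -52.2 -34.5  -8.8  10.   28.6]
114 [-71.6  -7.1   6.7   9.1   9.9  28.3]
126 [-71.3  -6.3  -5.5  -5.5   5.   27.9]
x range [ 22.403764   131.20100879]
yaw tool 9.073047991107428
```

Run:
```python
from h import *
a=np.radians(8.95); X=np.array([np.cos(a),np.sin(a)]); Y=np.array([-X[1],X[0]])
arm.hold(0.3); s=telemetry.state(); print(s["tool_pos"])
tgt=np.array([565.715,141.748])+0.6*Y
arm.movel([*tgt,120],ori(8.95),v=100); arm.hold(0.2); print(tgt,telemetry.state()["tool_pos"],telemetry.state()["force"])
st=arm.movel([*tgt,67],v=50,force_limit=6); arm.hold(0.3); s=telemetry.state()
print(st,s["t"],s["tool_pos"],s["force"],s["torque"],s["finger_force"],s["width"])
f,Rc,t=campose("side"); save(f,"in_s.png"); f,Rc,t=campose("scene"); save(f,"in_c.png")
A=cv2.imread("pics/in_s.png")[180:360,110:330]; B=cv2.imread("pics/in_c.png")[120:300,330:520]
cv2.imwrite("pics/in.png",cv2.resize(np.hstack([A,B]),(790,346),interpolation=cv2.INTER_CUBIC))
```

```text
[565.59033894 142.49492246 169.98820683]
[565.62165651 142.34069469] [566.13646899 142.46589011 120.75981931] [-0.45450981 -0.12493176 -0.69507451]
False 13.525 [565.73520288 142.36175355  67.19540672] [-0.34129172  0.35578289 -0.92733842] [0.00283093 0.09681382 0.04923685] 29.999554753303528 0.17320722731811825
```

View pics/in.png

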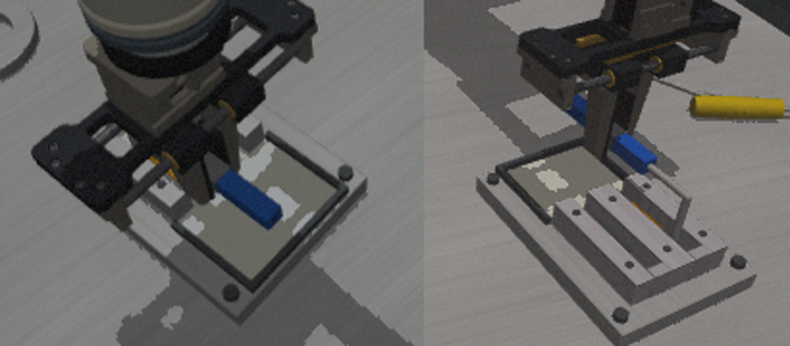

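The right crop shows the hook down in the left slot, behind the amber key (650,215), with no contact force. Now I'll drag.

Run:
```python
from h import *
a=np.radians(8.95); X=np.array([np.cos(a),np.sin(a)]); 
p=np.array([565.62,142.34]); e=p-92*X
st=arm.movel([*e,67],v=40,force_limit=12); arm.hold(0.3); s=telemetry.state()
print(st,s["t"],s["tool_pos"],e,s["force"],s["torque"])
f,Rc,t=campose("scene"); save(f,"out_c.png"); f,Rc,t=campose("side"); save(f,"out_s.png")
A=cv2.imread("pics/out_s.png")[180:360,110:330]; B=cv2.imread("pics/out_c.png")[120:300,330:520]
cv2.imwrite("pics/out.png",cv2.resize(np.hstack([A,B]),(790,346),interpolation=cv2.INTER_CUBIC))
```

```text
False 16.375 [474.78586243 128.0454679   67.00557338] [474.7401479  128.02733139] [ 0.32947916  0.32320406 -0.44667096] [0.00310462 0.14729037 0.0448289 ]
```

View pics/out.png

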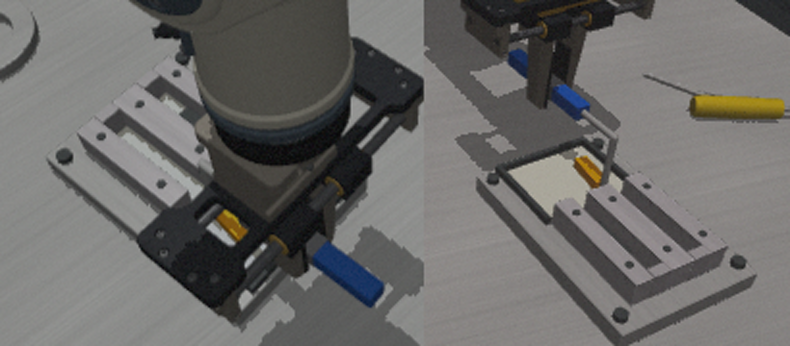

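The amber key is out and lies flat on the pad at about (590,172) in the right crop. I'll lift, check the key and how the pick sits in the grip, then carry the pick back.

Run:
```python
from h import *
p=telemetry.state()["tool_pos"]
arm.movel([474.74,128.03,175],v=100)
arm.hold(0.2)
f,Rc,t=campose("scene"); s=telemetry.state(); P=cloud(f,Rc,t); h=cv2.cvtColor(f["color"],cv2.COLOR_RGB2HSV)
m=np.zeros(h.shape[:2],bool); m[185:295,350:505]=1; m&=(h[...,0]>8)&(h[...,0]<35)&(h[...,1]>120)
q=P[m]; q=q[np.isfinite(q[:,0])]; a=np.radians(9); X=np.array([np.cos(a),np.sin(a)]);Y=np.array([-X[1],X[0]]); D=q[:,:2]-[590.8,124.2]
print("key x",np.percentile(D@X,[2,98]),"y",np.percentile(D@Y,[2,98]),"z",np.percentile(q[:,2],[2,50,98]))
save(f,"lift_c.png")
arm.reach([464.6,-248.1,170],ori(-7.45)); arm.hold(0.3); s=telemetry.state()
f,Rc,t=campose("wrist"); Q=(cloud(f,Rc,t)-s["tool_pos"])@q2m(s["eef_rot"])
m=(Q[...,2]<0)&(Q[...,2]>-60)&(abs(Q[...,1])<15)&(Q[...,0]>58)&(Q[...,0]<130); q=Q[m]; print("tip x",q[:,0].max())
for c in (58,74,90): k=q[(q[:,0]>=c)&(q[:,0]<c+8)]; print(c,np.round([k[:,1].min(),k[:,1].max(),np.percentile(k[:,2],10)],1))
print(s["t"],s["tool_pos"],s["force"])
st=arm.movel([464.6,-248.1,80],v=80); 
st=arm.movel([464.6,-248.1,66.2],v=30,force_limit=6); arm.hold(0.3); s=telemetry.state(); print(st,s["tool_pos"],s["force"],s["torque"],s["t"])
```

```text
key x [-56.35445544 -18.12688069] y [15.30804873 33.22612343] z [23.35586071 32.77676647 34.98060249]
tip x 102.93244488988796
58 [ -3.2   3.5 -21.2]
74 [ -3.1   3.4 -21.4]
90 [ -3.4   3.3 -21.5]
19.6667 [ 464.9129217  -247.46285047  170.04059471] [-0.4228787   0.42342007 -0.46474671]
True [ 464.3353609  -247.95047126   65.98142501] [-0.06055871  0.13375557  5.05726682] [ 0.07319193  0.15901343 -0.01781583] 21.775
```

Run:
```python
from h import *
move_gripper(1.0); arm.hold(0.2)
arm.movel([464.6,-248.1,160],v=100); arm.reach([430,-243,260],ori(-7.2)); arm.hold(0.3)
s=telemetry.state(); print(s["t"],s["force"])
f,Rc,t=campose("wrist"); P=cloud(f,Rc,t); z=P[...,2]; h=cv2.cvtColor(f["color"],cv2.COLOR_RGB2HSV)
m=(z>87)&(z<100)&(np.abs(P[...,0]-465)<90)&(np.abs(P[...,1]+248)<40)
print("handle",cv2.minAreaRect(P[m][:,:2].astype(np.float32)),np.median(z[m])); save(f,"fin_w.png")
f,Rc,t=campose("scene"); save(f,"fin_c.png"); f,Rc,t=campose("side"); save(f,"fin_s.png")
A=cv2.imread("pics/fin_c.png")[150:310,160:520]; B=cv2.imread("pics/fin_s.png")[120:350,120:490]
A=cv2.resize(A,(640,284),interpolation=3);B=cv2.resize(B[70:235],(640,285),interpolation=3)
cv2.imwrite("pics/fin.png",np.vstack([A,B]))
```

```text
25.05 [ 0.6763453   0.02412909 -0.40853025]
handle ((475.0394287109375, -256.0455322265625), (44.461082458496094, 154.26280212402344), 71.5663833618164) 91.30447779770822
```

View pics/fin.png

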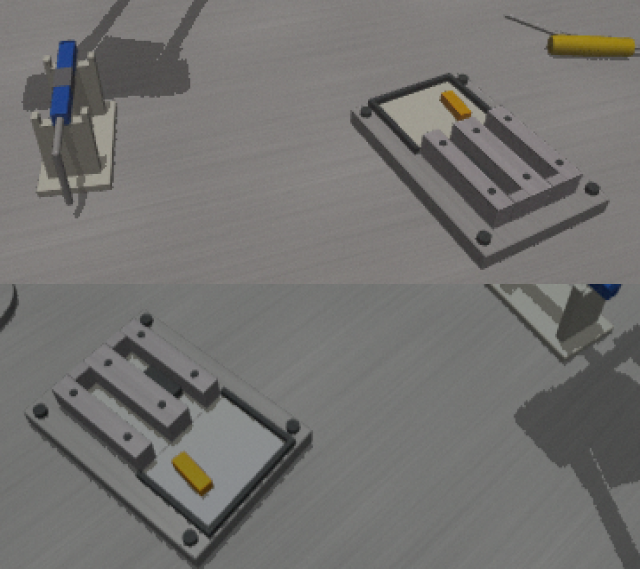

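The key lies flat and clear of the slot on the pad, at (455,104) and (192,473). The dark key is still in its slot, and the pick is on its rest. Last, I'll compare the pick's pixels with the first picture, then hand in.

Run:
```python
from h import *
ok=True
for n0,n1,r in (("scene0","fin_c",(165,275,170,235)),):
    M=[]
    for n in (n0,n1):
        h=cv2.cvtColor(cv2.imread(f"pics/{n}.png")[r[0]:r[1],r[2]:r[3]],cv2.COLOR_BGR2HSV); m=(h[...,0]>100)&(h[...,0]<130)&(h[...,1]>120)
        M.append(cv2.minAreaRect(np.argwhere(m).astype(np.float32))); print(M[-1])
    ok=np.hypot(*np.subtract(M[0][0],M[1][0]))<2
if ok: print(ticket.job_done(),telemetry.state()["t"])
```

```text
((31.454118728637695, 25.056468963623047), (11.044508934020996, 47.88240432739258), 84.0938491821289)
((31.4923152923584, 25.438465118408203), (11.163125038146973, 48.001441955566406), 82.87498474121094)
the job is handed in; nothing more can be done
the job is handed in; nothing more can be done
```

The job is handed in after about 25 s of robot time: the amber key lies flat on the pad clear of its slot, the dark key is still in its slot, and the pick is back on its rest within half a pixel of where it lay (scene camera).

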